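Seat the tapered plug in the valve body

TASK

Put the plug valve back together: of the two tapered brass plugs standing on the bench, pick up the larger one, which fits the iron valve body's tapered bore, and lower it gently, narrow end down, into the bore until it sits fully home and upright. Let go of it there, and leave the smaller plug standing where it is.

Things in the scene. Friction and masses are not known exactly. Their poses are not given: they have to be found in the camera images.
- plug_large: larger loose brass plug, 0.3 to 0.55 kg, standing on its narrow end. 88 mm tall, round, so yaw does not matter: cone from 24 mm diameter at the foot to 51 mm at height 44 mm, 51 mm collar from 44 to 48 mm, then an upright round stem, 24 mm diameter, from 48 to 88 mm, to hold it by. Origin: centre of the narrow end's underside; z up along its axis to the stem.
- plug_small: smaller loose brass plug of the same shape, too small for this valve; to be left alone. 62 mm tall, cone from 19 to 37 mm diameter, stem 16 mm diameter. Origin: centre of its narrow end's underside; z up along its axis.
- valve: dark iron plug valve body, 74 mm diameter, top rim 77 mm above the bench, strapped on a 100 x 150 x 15 mm plywood board fixed to the bench. Two pipe ends run along its y axis, tops 65 mm above the bench. Origin: centre of the board's underside; z up along the bore's axis.
- valve_mouth (a point): centre of the bore's round mouth, level with the valve's top rim; z up. Mouth 50 mm in diameter; the bore narrows downward with the large plug's own taper to 21 mm at its closed floor, 48 mm below the mouth. With the large plug home, its narrow end lies 42 mm below the mouth, clear of the floor, and its collar stands about 2 mm above the rim.
Mind the look-alikes: they are no part of the job. What is shaped like the valve but blue is not meant. What is shaped like the plug_large but green is not meant.

How it is judged:
By the outcome, as a careful person would: the job done as asked, in the order asked, and still so for the second after the job is handed in, with the robot touching nothing.
It also fails if it takes over 48 s, if anything falls off the work surface, if the arm or the gripper's body presses on something with over 40 N, if the wrist force passes 120 N, or if a joint passes its speed limit or range.

ROBOT

A 6-joint arm with a two-finger parallel gripper is mounted at the origin on a cart in front of the work surface, level with it; the furniture and walls round the work are solid. World frame = base frame: x ahead of the robot, y to its left, z up, the work surface at z = 0. Lengths are in m, angles in rad, forces in N, time in s.
With the tool pointing down it reaches from about 0.225 to 0.725 m from the base axis. Payload 3.1 kg.
Tool frame: the origin (TCP) lies midway between the tips of the shut fingers; the grasp point (between the pads) lies manip.grip_point_offset behind it (manip.grip_point_offset is the distance from the TCP to the grasp point, in m); x points along the fingers, z is the direction in which the jaws open and shut, and the axes are right-handed (so a half turn about x gives the same grasp; the last joint's range is limited). The gripper opens to 85 mm and grips with 20 to 120 N. Pads are 22 mm wide; open, the fingers measure 114 mm over their backs; the gripper's body (76 mm by 85 mm) begins 54 mm behind the grasp point. The pads swing forward as they close: fully open they stand 13 mm farther back than shut.
Start: joints at [-1.237, 0.048, 0.099, 1.622, 0, 1.443], TCP at [0.234, -0.47, 0.231] pointing down, gripper open.
Joint ranges: [-2.91, 2.91], [-0.99, 1.94], [-1.21, 1.42], [-2.12, 2.29], [-1.49, 1.47], [-3.14, 3.14]. Speed limits (rad/s): [2.79, 2.79, 3.14, 3.14, 3.14, 3.14].

INTERFACE

Orientations are given as a unit quaternion [x, y, z, w].
In Python, from workcell import manip, camera, job, finder gives the robot as it stands.
- The arm moves only by the tool arm_command, never from a script. Its argument "moves" is a list of rows, each a list of 6 numbers: the shift along the tool's x, y, z in units of 25 mm (1.0 is 25 mm), then the turn, a rotation vector about the tool's x, y, z in units of 5 degrees (1.0 is 5 degrees). In form: [[x, y, z, rx, ry, rz], ...]. A call has 1 to 10 rows; each row shifts and turns the commanded pose from where the row before left it, along the tool's axes as they then stand; what a row does not reach is not made up. A row lasts 1/12 s, in which the tool goes at most 41.7 mm and 7.16 degrees, less where a joint would pass 70% of its speed; a pose out of reach is approached as far as the arm can. A call is refused whole if a number of a shift passes 1 or a number of a turn 1, either way. A call with a gripper value outside its range is refused whole. "grip" is the closure, from 0 (fully open) to 1 (shut), set as the call begins (left out, the last holds). The fingers move at their own pace and stop on an object; "force" is the grip in N (left out, the last holds). Time passes only in rows, so rows that do not move let the fingers close. It gives the time, the measured TCP pose, the force and the opening at its end, in the units of the state.
- manip.read_state(): the state, without advancing time (a new reading comes with each control period).
- camera(name): name is "scene" or "top"; returns a dict with "image" (400x640x3 uint8, red, green, blue), "range_z" (400x640 float32, m along the optical axis (not along the pixel's ray), 0 where there is no reading), "fov_y" (degrees; the focal length in pixels is half the picture's height over the tangent of half this angle, whatever the lens; pixels are square), "cx", "cy" (the principal point, pixels), "dist_coeffs" ([k1, k2, p1, p2, k3] as OpenCV has them; the pictures are not rectified), "rvec" (rotation vector, rad) and "tvec" (3), from world to camera coordinates, as OpenCV has them. Camera axes: x right, y down, z forward; pixel columns grow to the right and rows downward; lengths in m; the calibration is good to about 2 mm. A picture is of the moment at which its call begins.
- job.finish_job(): hands the job in, once; it reports no verdict.
Trained networks look in the newest picture that a camera, given by its name, has taken for a name from the list of things; names that differ only in an ending like _2 or _b are one class to them, and where a whole thing is asked for, a point or a joint stands for the part that bears it (a point fixed in the world has none). Each returns a list of dicts, best first, with "p" (0 to 1); they miss things now and then, are a little off and sometimes report something else, mostly with a low value. They report only what shows in the picture. A call takes as long as a camera call. They do not tell look-alikes from the thing itself.
- finder.boxes_of(camera, name): "extent" ([left, top, right, bottom] in pixels, round what is visible of it).
- finder.silhouettes(camera, name): "mask" (400x640 bool, what is visible of it) and "extent" ([left, top, right, bottom] in pixels, round what is visible of it).
- finder.tip_of(camera, name): "centre" ([row, column] in pixels: a listed point, or the origin of a listed thing).
The state is a dict: "time_s": time; "q": joint angles; "qd": joint speeds; "joint_torque": joint torques, N m; "eef_pos": TCP position; "eef_rot": TCP orientation; "force": force on the tool from outside, world axes, zero at the start; "ft_torque": the same for the moment, N m; "gripper_width": finger opening in m.
Only numpy, scipy, OpenCV 4.12 (cv2) and the standard library are available. Lean on these libraries where they do the work, as an engineer would, in place of code of your own. Each camera call takes 0.05 s, during which the arm holds its last target.

## Working session

There is one attempt and no reset: what is moved stays moved. The work goes in short steps, Python scripts to look and compute and a tool call to move; the robot and the scene stay as the last step left them, time stands still between calls to the robot, and variables do not carry over. Pictures are saved under pics/ and viewed, and the job is handed in when it is done.

Besides the shell and the picture viewer there is one more tool, called after ">>>" as name(argument=value, ...) on one line, values as JSON. arm_command: Moves the arm, as the interface text tells. Its arguments: {"type":"object","properties":{"moves":{"type":"array","items":{"type":"array","items":{"type":"number"}}},"grip":{"type":"number"},"force":{"type":"number"}},"required":["moves"]}

```bash
mkdir -p pics; cat > h.py <<'E'
import numpy as np, cv2
from workcell import manip, camera, job, finder
def K(c):
    f=200/np.tan(np.radians(c["fov_y"])/2)
    return np.array([[f,0,c["cx"]],[0,f,c["cy"]],[0,0,1.]])
def cloud(c):
    k=K(c); h,w=c["range_z"].shape
    u,v=np.meshgrid(np.arange(w),np.arange(h))
    p=cv2.undistortPoints(np.stack([u,v],-1).reshape(-1,1,2).astype(np.float64),k,np.array(c["dist_coeffs"])).reshape(h,w,2)
    z=c["range_z"].astype(float)
    P=np.stack([p[...,0]*z,p[...,1]*z,z],-1)
    R,_=cv2.Rodrigues(np.array(c["rvec"],float)); t=np.array(c["tvec"],float).ravel()
    W=(P-t)@R
    W[z==0]=np.nan
    return W
def save(c,n): cv2.imwrite(f"pics/{n}.png",c["image"][:,:,::-1])
E
python3 - <<'E'
from h import *
s=manip.read_state(); print({k:np.round(v,3) for k,v in s.items()}, manip.grip_point_offset)
for n in ["scene","top"]:
    c=camera(n); save(c,n+"0"); W=cloud(c); np.savez(f"{n}0.npz",W=W,**c)
    for t in ["plug_large","plug_small","valve","valve_mouth"]:
        for d in finder.boxes_of(n,t)[:4]:
            print(n,t,round(d["p"],2),np.round(d["extent"]))
    for d in finder.tip_of(n,"valve_mouth")[:3]:
        r,q=d["centre"]; print("tip",n,d["p"],r,q)
E
```

```text
{'time_s': np.float64(0.0), 'q': array([-1.237,  0.049,  0.098,  1.622, -0.   ,  1.443]), 'qd': array([-0.001, -0.   , -0.   ,  0.   ,  0.001, -0.   ]), 'joint_torque': array([ 1.0000e-03, -3.3879e+01,  3.2001e+01,  2.0000e-02, -0.0000e+00,
       -0.0000e+00]), 'eef_pos': array([ 0.234, -0.469,  0.23 ]), 'eef_rot': array([ 0.373,  0.602, -0.372,  0.6  ]), 'force': array([ 0.471, -0.023, -1.218]), 'ft_torque': array([-0.051,  0.025, -0.021]), 'gripper_width': np.float64(0.085)} 0.0187
scene plug_large 0.66 [352. 200. 373. 234.]
scene plug_large 0.65 [341. 223. 361. 256.]
scene plug_small 0.54 [426. 253. 445. 283.]
scene valve 0.56 [256. 200. 312. 244.]
scene valve_mouth 0.57 [254. 200. 313. 243.]
top plug_large 0.79 [366. 199. 390. 215.]
top plug_large 0.66 [353. 161. 369. 183.]
top plug_large 0.64 [268. 192. 328. 245.]
top valve 0.92 [150. 198. 208. 237.]
top valve 0.71 [269. 194. 328. 242.]
top valve_mouth 0.83 [150. 198. 208. 238.]
top valve_mouth 0.63 [268. 197. 329. 245.]
tip top 0.64 218.1 294.9
tip top 0.57 216.5 172.8
```

```bash
python3 - <<'E'
import cv2
for n,(a,b,c,d) in dict(scene=(230,150,470,310),top=(130,130,430,270)).items():
    i=cv2.imread(f"pics/{n}0.png"); k=cv2.resize(i[b:d,a:c],None,fx=2.6,fy=2.6,interpolation=2); cv2.imwrite(f"pics/{n}0c.png",k)
E
```

```text
(no output)
```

View pics/top0.png

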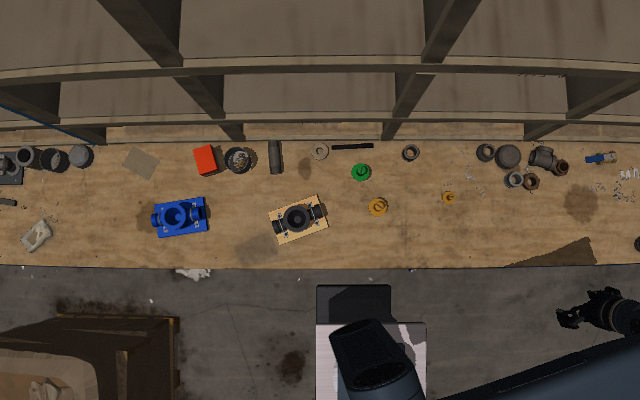

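View pics/scene0.png

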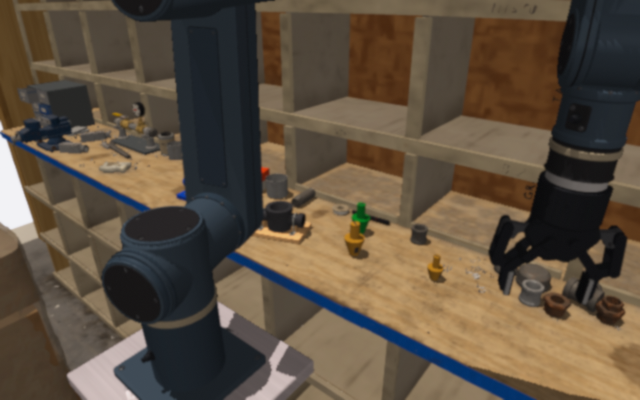

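```bash
ls pics
```

```text
scene0.png
scene0c.png
top0.png
top0c.png
```

View pics/top0c.png

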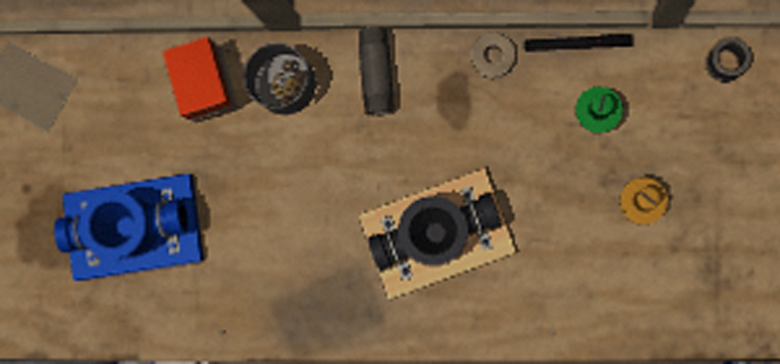

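View pics/scene0c.png

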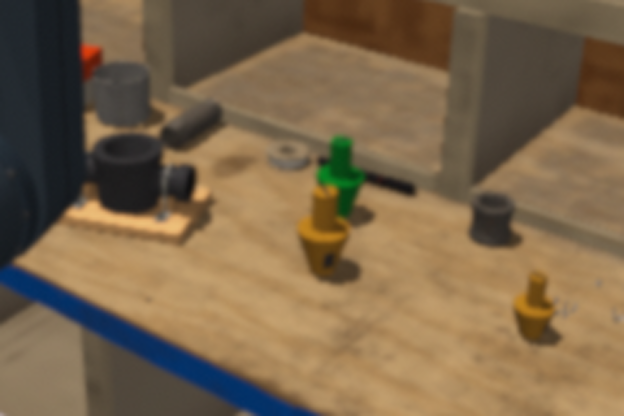

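The top view shows the iron valve at (298,218), the large brass plug at (378,206), the green decoy at (361,172), the small plug at (448,197) and the blue decoy valve at (178,217).

```bash
python3 - <<'E'
from h import *
for n in ["top","scene"]:
    d=np.load(f"{n}0.npz"); W=d["W"]; im=d["image"]; 
    hsv=cv2.cvtColor(im,cv2.COLOR_RGB2HSV)
    print(n,"cam pos", np.round(-cv2.Rodrigues(d["rvec"])[0].T@d["tvec"].ravel(),3), d["dist_coeffs"])
    boxes=dict(top=dict(plug=(362,194,394,220),small=(440,188,458,206),green=(350,160,373,184),valve=(266,192,332,246)),
      scene=dict(plug=(341,220,364,258),small=(425,252,446,284),green=(352,200,373,234),valve=(254,198,314,245)))[n]
    for k,(a,b,c,e) in boxes.items():
        P=W[b:e,a:c].reshape(-1,3); h=hsv[b:e,a:c].reshape(-1,3)
        ok=np.isfinite(P[:,0])
        if k in("plug","small"): ok&=(h[:,0]<28)&(h[:,1]>190)&(h[:,2]>60)
        for lo,hi in [(-.01,.01),(.01,.03),(.03,.042),(.042,.054),(.054,.07),(.07,.082),(.082,.1)]:
            Q=P[ok&(P[:,2]>lo)&(P[:,2]<hi)]
            if len(Q)>3: print(k,lo,len(Q),"mean",Q.mean(0).round(4),"min",Q.min(0).round(3),"max",Q.max(0).round(3))
E
```

```text
top cam pos [0.398 0.124 1.288] [-0.12835157  0.          0.          0.          0.        ]
plug 0.042 149 mean [ 0.4823 -0.0125  0.0477] min [ 0.459 -0.039  0.042] max [0.504 0.008 0.054]
plug 0.054 5 mean [ 0.479  -0.0077  0.0584] min [ 0.47  -0.016  0.054] max [ 0.493 -0.     0.065]
plug 0.082 45 mean [ 0.4814 -0.0149  0.0873] min [ 0.471 -0.027  0.084] max [ 0.493 -0.004  0.094]
small 0.01 20 mean [ 0.5123 -0.2181  0.0276] min [ 0.497 -0.238  0.018] max [ 0.526 -0.206  0.03 ]
small 0.03 54 mean [ 0.5096 -0.2166  0.0329] min [ 0.496 -0.234  0.03 ] max [ 0.525 -0.204  0.041]
small 0.054 16 mean [ 0.509  -0.2197  0.0607] min [ 0.502 -0.226  0.056] max [ 0.516 -0.213  0.066]
green -0.01 301 mean [ 5.9e-01  2.3e-02 -3.0e-04] min [ 0.555 -0.007 -0.007] max [0.624 0.058 0.007]
green 0.03 5 mean [0.5822 0.0365 0.0413] min [0.559 0.023 0.041] max [0.604 0.057 0.042]
green 0.042 172 mean [0.5796 0.0326 0.0475] min [0.558 0.007 0.042] max [0.607 0.055 0.053]
green 0.054 8 mean [0.5717 0.0342 0.0635] min [0.569 0.025 0.054] max [0.575 0.041 0.07 ]
green 0.082 64 mean [0.5808 0.0318 0.0872]
[... 2419 characters left out ...]
47  -0.032  0.07 ] max [0.585 0.036 0.082]
green 0.082 84 mean [0.5261 0.     0.0858] min [ 0.47  -0.032  0.082] max [0.592 0.039 0.089]
valve -0.01 987 mean [ 5.019e-01  2.114e-01 -1.000e-04] min [ 0.358  0.09  -0.005] max [0.673 0.395 0.01 ]
valve 0.01 680 mean [0.4552 0.1872 0.0165] min [0.384 0.118 0.01 ] max [0.649 0.284 0.03 ]
valve 0.03 147 mean [0.4404 0.1796 0.036 ] min [0.415 0.133 0.03 ] max [0.589 0.267 0.042]
valve 0.042 180 mean [0.4403 0.176  0.048 ] min [0.415 0.133 0.042] max [0.486 0.24  0.054]
valve 0.054 298 mean [0.4491 0.187  0.0615] min [0.414 0.134 0.054] max [0.488 0.25  0.07 ]
valve 0.07 222 mean [0.4478 0.2026 0.0745] min [0.412 0.167 0.07 ] max [0.488 0.241 0.078]
```

```bash
cat >> h.py <<'E'
from scipy.spatial.transform import Rotation as Ro
def plan(target):
    s=manip.read_state(); R=Ro.from_quat(s["eef_rot"]).as_matrix()
    d=np.array(target)-s["eef_pos"]
    print("t",round(float(s["time_s"]),2),"pos",s["eef_pos"].round(4),"F",s["force"].round(2),"w",round(float(s["gripper_width"]),4),"q",np.round(s["q"],2))
    print("R cols x,y,z\n",R.round(3)); print("units in tool axes",(R.T@d/0.025).round(2))
E
python3 -c "
from h import *
plan([0.481,-0.0185,0.2])"
```

```text
t 0.6 pos [ 0.2339 -0.47    0.2313] F [ 0.71  0.31 -0.57] w 0.0853 q [-1.24  0.05  0.1   1.62  0.    1.44]
R cols x,y,z
 [[ 0.     0.895  0.446]
 [-0.     0.446 -0.895]
 [-1.     0.     0.   ]]
units in tool axes [  1.25  16.9  -11.77]
```

>>> arm_command(moves=[[0,1,-0.7,0,0,0],[0,1,-0.7,0,0,0],[0,1,-0.7,0,0,0],[0,1,-0.7,0,0,0],[0,1,-0.7,0,0,0],[0,1,-0.7,0,0,0],[0,1,-0.7,0,0,0],[0,1,-0.7,0,0,0]], grip=0)

```text
time_s: 1.27
eef_pos: [0.3511, -0.2543, 0.2315]
eef_rot: [0.372, 0.601, -0.372, 0.601]
force: [0.0, 0.3, -0.3]
gripper_width: 0.0855
```

```bash
python3 -c "
from h import *
plan([0.481,-0.0185,0.17])"
```

```text
t 1.27 pos [ 0.3511 -0.2543  0.2315] F [ 0.03  0.34 -0.26] w 0.0855 q [-0.78 -0.19 -0.13  1.63  0.    1.9 ]
R cols x,y,z
 [[ 0.001  0.895  0.445]
 [-0.     0.445 -0.895]
 [-1.     0.     0.001]]
units in tool axes [ 2.46  8.85 -6.13]
```

>>> arm_command(moves=[[0,1,-0.7,0,0,0],[0,1,-0.7,0,0,0],[0,1,-0.7,0,0,0],[0,1,-0.7,0,0,0],[0.3,1,-0.7,0,0,0],[0.4,1,-0.7,0,0,0],[0.5,1,-0.7,0,0,0],[0.5,1,-0.7,0,0,0],[0.3,0.85,-0.53,0,0,0],[0,0,0,0,0,0]])

```text
time_s: 2.1
eef_pos: [0.4807, -0.016, 0.179]
eef_rot: [0.371, 0.603, -0.37, 0.601]
force: [0.1, -0.0, -0.9]
gripper_width: 0.0853
```

```bash
python3 - <<'E'
from h import *
plan([0.481,-0.0185,0.057])
c=camera("scene"); save(c,"s1"); np.savez("s1.npz",W=cloud(c),**c)
i=c["image"][60:300,230:470,::-1]; cv2.imwrite("pics/s1c.png",cv2.resize(i,None,fx=2.5,fy=2.5,interpolation=2))
k=K(c)
for p in ([0.481,-0.0185,0.088],manip.read_state()["eef_pos"]):
  print(cv2.projectPoints(np.array([p]),c["rvec"],c["tvec"],k,np.array(c["dist_coeffs"]))[0].ravel())
E
```

```text
t 2.1 pos [ 0.4807 -0.016   0.179 ] F [ 0.15 -0.01 -0.87] w 0.0853 q [-0.17 -0.07 -0.12  1.52  0.    2.5 ]
R cols x,y,z
 [[-0.002  0.893  0.45 ]
 [ 0.003  0.45  -0.893]
 [-1.    -0.001 -0.003]]
units in tool axes [ 4.88 -0.03  0.11]
[354.18248719 222.73070576]
[355.11449444 188.31804714]
```

View pics/s1c.png

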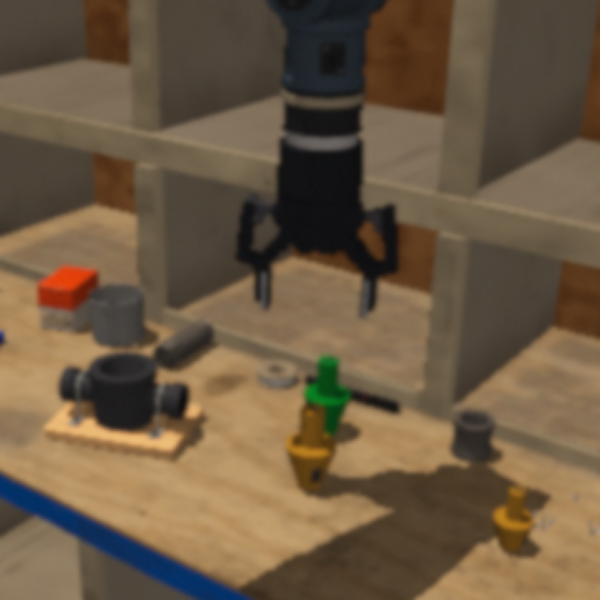

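The plug's stem is centred under the fingers: crop (313,430) sits below the finger midpoint at (315,300). Next I descend and grasp.

>>> arm_command(moves=[[0.9,0,0.1,0,0,0],[0.9,0,0,0,0,0],[0.9,0,0,0,0,0],[0.8,0,0,0,0,0],[0.6,0,0,0,0,0],[0.45,0,0,0,0,0],[0.3,0,0,0,0,0],[0,0,0,0,0,0]])

```text
time_s: 2.82
eef_pos: [0.4803, -0.0224, 0.0588]
eef_rot: [0.372, 0.602, -0.373, 0.6]
force: [-0.8, -0.4, -0.4]
gripper_width: 0.0857
```

```bash
python3 - <<'E'
from h import *
plan([0.481,-0.0185,0.057])
c=camera("scene"); save(c,"s2")
i=c["image"][150:290,270:450,::-1]; cv2.imwrite("pics/s2c.png",cv2.resize(i,None,fx=4,fy=4,interpolation=2))
E
```

```text
t 2.82 pos [ 0.4803 -0.0224  0.0588] F [-0.79 -0.38 -0.36] w 0.0857 q [-0.19 -0.03 -0.32  1.28 -0.    2.49]
R cols x,y,z
 [[-0.002  0.896  0.445]
 [ 0.     0.445 -0.896]
 [-1.    -0.002 -0.001]]
units in tool axes [ 0.07  0.09 -0.13]
```

View pics/s2c.png

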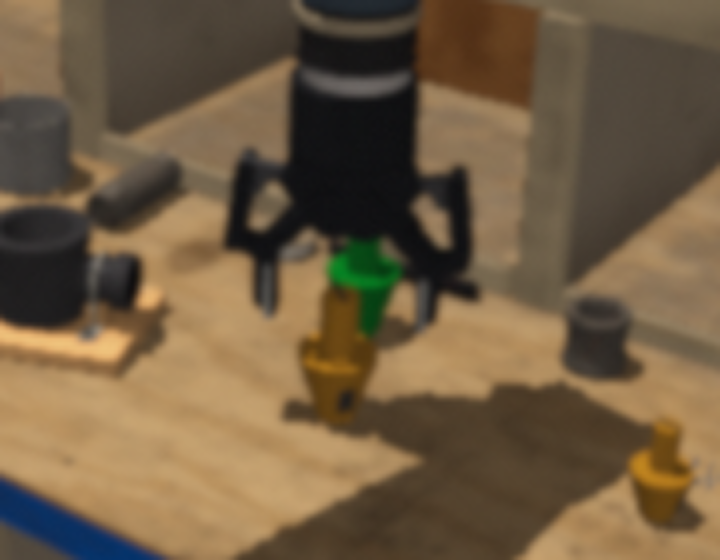

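Fingertips at crop (265,310) and (425,320) straddle the stem at (342,315). I'll close the gripper.

>>> arm_command(moves=[[0,0.05,-0.1,0,0,0],[0,0,0,0,0,0],[0,0,0,0,0,0],[0,0,0,0,0,0],[0,0,0,0,0,0],[0,0,0,0,0,0],[0,0,0,0,0,0],[0,0,0,0,0,0]], grip=1, force=40)

```text
time_s: 3.53
eef_pos: [0.4818, -0.0189, 0.0608]
eef_rot: [0.373, 0.601, -0.372, 0.601]
force: [-1.8, 1.1, 5.2]
gripper_width: 0.0225
```

>>> arm_command(moves=[[-0.2,0,0,0,0,0],[-0.4,0,0,0,0,0],[-0.6,0,0,0,0,0],[-0.8,0,0,0,0,0],[-0.8,0,0,0,0,0],[-0.6,0,0,0,0,0],[-0.6,0,0,0,0,0],[-0.4,0,0,0,0,0],[0,0,0,0,0,0]])

```text
time_s: 4.28
eef_pos: [0.4828, -0.0197, 0.1725]
eef_rot: [0.373, 0.6, -0.372, 0.603]
force: [0.9, -0.2, -2.9]
gripper_width: 0.0223
```

```bash
python3 - <<'E'
from h import *
plan([0.449,0.2065,0.165])
c=camera("scene"); save(c,"s3"); np.savez("s3.npz",W=cloud(c),**c)
i=c["image"][110:290,240:450,::-1]; cv2.imwrite("pics/s3c.png",cv2.resize(i,None,fx=3.3,fy=3.3,interpolation=2))
E
```

```text
t 4.28 pos [ 0.4828 -0.0197  0.1725] F [ 0.88 -0.19 -2.88] w 0.0223 q [-0.18 -0.07 -0.14  1.5  -0.    2.5 ]
R cols x,y,z
 [[ 0.004  0.895  0.445]
 [-0.001  0.445 -0.895]
 [-1.     0.003  0.003]]
units in tool axes [ 0.28  2.82 -8.7 ]
```

View pics/s3c.png

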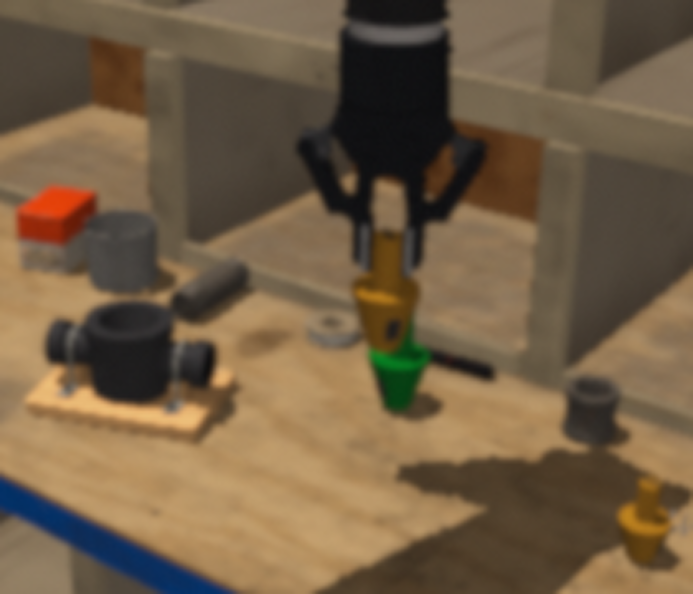

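>>> arm_command(moves=[[0,0.3,-0.9,0,0,0],[0,0.3,-0.95,0,0,0],[0,0.3,-0.95,0,0,0],[0,0.3,-0.95,0,0,0],[0,0.3,-0.95,0,0,0],[0,0.3,-0.95,0,0,0],[0,0.3,-0.95,0,0,0],[0,0.3,-0.95,0,0,0],[0,0.3,-0.8,0,0,0],[0,0.12,-0.35,0,0,0]])

```text
time_s: 5.17
eef_pos: [0.4461, 0.2091, 0.1681]
eef_rot: [0.371, 0.603, -0.372, 0.601]
force: [-0.2, -0.8, -4.9]
gripper_width: 0.0223
```

>>> arm_command(moves=[[0,0,0,0,0,0],[0,0,0,0,0,0],[0,0,0,0,0,0]])

```text
time_s: 5.42
eef_pos: [0.4475, 0.2058, 0.1693]
eef_rot: [0.372, 0.601, -0.373, 0.601]
force: [-0.4, -1.1, -4.4]
gripper_width: 0.023
```

```bash
python3 - <<'E'
from h import *
plan([0.449,0.2065,0.165])
for n in ["scene","top"]:
    c=camera(n); save(c,n+"4"); W=cloud(c); np.savez(n+"4.npz",W=W,**c)
    k=K(c); pos=manip.read_state()["eef_pos"]
    print(cv2.projectPoints(np.array([pos]),c["rvec"],c["tvec"],k,np.array(c["dist_coeffs"]))[0].ravel())
    hsv=cv2.cvtColor(c["image"],cv2.COLOR_RGB2HSV)
    m=(hsv[...,0]<28)&(hsv[...,1]>190)&(hsv[...,2]>60)&np.isfinite(W[...,0])&(np.abs(W[...,1]-.2)<.08)&(W[...,2]>.09)
    P=W[m]
    for a in np.arange(.09,.22,.01):
        Q=P[(P[:,2]>=a)&(P[:,2]<a+.01)]
        if len(Q)>3: print(n,round(a,2),len(Q),Q.mean(0).round(4),Q.min(0).round(3),Q.max(0).round(3))
i=cv2.imread("pics/scene4.png")[110:270,210:390]; cv2.imwrite("pics/s4c.png",cv2.resize(i,None,fx=3.7,fy=3.7,interpolation=2))
E
```

```text
t 5.42 pos [0.4475 0.2058 0.1693] F [-0.44 -1.14 -4.41] w 0.023 q [ 0.3  -0.04 -0.11  1.5  -0.    2.98]
R cols x,y,z
 [[-0.001  0.896  0.445]
 [-0.001  0.445 -0.896]
 [-1.    -0.002  0.001]]
units in tool axes [0.17 0.07 0.  ]
[276.26825701 174.18781024]
scene 0.11 11 [0.4366 0.1969 0.1161] [0.432 0.193 0.113] [0.442 0.202 0.12 ]
scene 0.12 7 [0.4345 0.1986 0.1251] [0.429 0.187 0.12 ] [0.447 0.204 0.13 ]
scene 0.13 19 [0.4344 0.1941 0.1358] [0.427 0.183 0.131] [0.448 0.205 0.14 ]
scene 0.14 36 [0.4333 0.1902 0.1455] [0.424 0.179 0.141] [0.448 0.205 0.15 ]
scene 0.15 97 [0.439  0.1963 0.1546] [0.423 0.179 0.15 ] [0.466 0.223 0.16 ]
scene 0.16 24 [0.441  0.1984 0.165 ] [0.436 0.192 0.16 ] [0.451 0.211 0.17 ]
scene 0.17 20 [0.4398 0.2008 0.1748] [0.437 0.194 0.171] [0.444 0.208 0.18 ]
scene 0.18 21 [0.4399 0.1995 0.1844] [0.436 0.192 0.18 ] [0.445 0.208 0.189]
scene 0.19 19 [0.4407 0.2015 0.1931] [0.437 0.194 0.19 ] [0.445 0.212 0.196]
[294.90691269 217.57096074]
```

View pics/s4c.png

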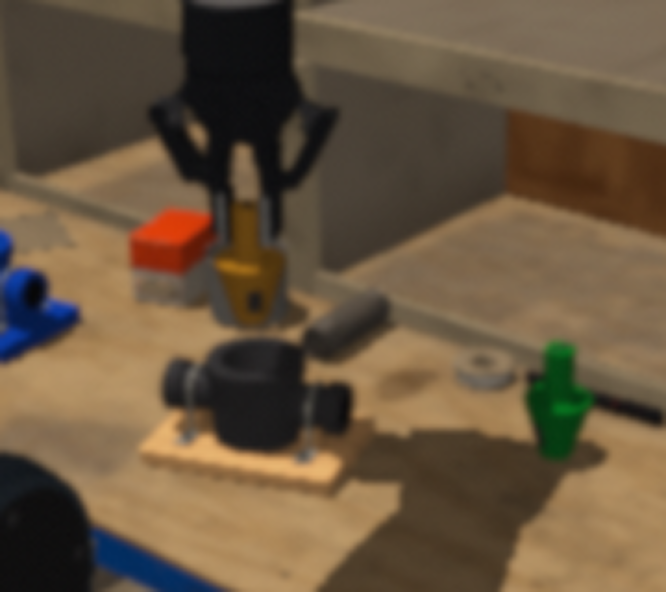

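View pics/top4.png

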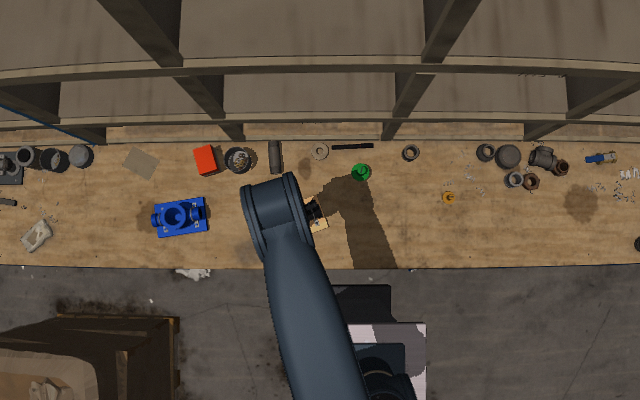

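```bash
python3 - <<'E'
from h import *
c=np.load("scene4.npz"); k=K({"fov_y":c["fov_y"],"cx":c["cx"],"cy":c["cy"]})
for x,y in [(.449,.2055),(.454,.2055),(.449,.2105)]:
  p=cv2.projectPoints(np.array([[x,y,z] for z in (.108,.156,.196,.077)]),c["rvec"],c["tvec"],k,c["dist_coeffs"])[0].reshape(-1,2)
  print(x,y,((p-[210,110])*3.7+1.3).round(1).tolist())
# extents per row of brass pixels
im=c["image"]; hsv=cv2.cvtColor(im,cv2.COLOR_RGB2HSV)
m=(hsv[...,0]<28)&(hsv[...,1]>190)&(hsv[...,2]>60); m[:,:262]=0;m[:,295:]=0;m[:150]=0;m[205:]=0
for r in range(160,202,2):
  u=np.where(m[r])[0]
  if len(u): print(r,u.min(),u.max(),(u.min()+u.max())/2)
W=c["W"]; q=np.isfinite(W[...,0])&(W[...,2]>.07)&(W[...,2]<.082); q[:,:258]=0;q[:,300:]=0;q[:195]=0;q[235:]=0
r,u=np.where(q); print("rim",r.min(),r.max(),u.min(),u.max())
E
```

```text
0.449 0.2055 [[252.0, 317.8], [249.0, 256.1], [246.3, 203.0], [254.0, 356.4]]
0.454 0.2055 [[256.8, 315.5], [253.9, 254.0], [251.3, 201.0], [258.7, 354.0]]
0.449 0.2105 [[247.0, 316.0], [243.8, 254.4], [241.1, 201.4], [249.0, 354.5]]
166 273 277 275.0
168 262 278 270.0
170 262 278 270.0
172 262 278 270.0
174 262 278 270.0
176 262 278 270.0
178 262 283 272.5
180 262 285 273.5
182 269 285 277.0
184 271 284 277.5
186 271 283 277.0
188 272 283 277.5
190 273 282 277.5
192 274 275 274.5
194 274 276 275.0
196 276 279 277.5
rim 201 214 266 292
```

>>> arm_command(moves=[[0.3,0,0.05,0,0,0],[0.4,0,0,0,0,0],[0.5,0,0,0,0,0],[0.4,0,0,0,0,0],[0.4,0,0,0,0,0],[0.3,0,0,0,0,0],[0,0,0,0,0,0],[0,0,0,0,0,0]])

```text
time_s: 6.18
eef_pos: [0.4475, 0.2056, 0.1116]
eef_rot: [0.372, 0.602, -0.373, 0.601]
force: [-0.3, 0.1, -3.6]
gripper_width: 0.0223
```

>>> arm_command(moves=[[0.1,0,0,0,0,0],[0.1,0,0,0,0,0],[0,0,0,0,0,0]])

```text
time_s: 6.43
eef_pos: [0.4485, 0.2059, 0.1077]
eef_rot: [0.372, 0.601, -0.372, 0.601]
force: [-0.7, -0.0, -3.8]
gripper_width: 0.0227
```

>>> arm_command(moves=[[0.1,0,0,0,0,0],[0.05,0,0,0,0,0],[0,0,0,0,0,0]])

```text
time_s: 6.68
eef_pos: [0.4481, 0.2058, 0.1036]
eef_rot: [0.372, 0.601, -0.372, 0.601]
force: [1.1, 0.5, -4.5]
gripper_width: 0.0226
```

>>> arm_command(moves=[[0.08,0,0,0,0,0],[0.04,0,0,0,0,0],[0,0,0,0,0,0]])

```text
time_s: 6.93
eef_pos: [0.448, 0.2057, 0.1005]
eef_rot: [0.372, 0.601, -0.372, 0.601]
force: [0.0, 0.2, -4.6]
gripper_width: 0.0231
```

>>> arm_command(moves=[[0.05,0,0,0,0,0],[0.03,0,0,0,0,0],[0,0,0,0,0,0]])

```text
time_s: 7.18
eef_pos: [0.4481, 0.2058, 0.0986]
eef_rot: [0.372, 0.601, -0.372, 0.601]
force: [-0.3, 1.0, -3.3]
gripper_width: 0.0228
```

>>> arm_command(moves=[[0.04,0,0,0,0,0],[0.03,0,0,0,0,0],[0,0,0,0,0,0]])

```text
time_s: 7.43
eef_pos: [0.4485, 0.206, 0.0971]
eef_rot: [0.372, 0.601, -0.372, 0.601]
force: [0.5, 0.9, -4.7]
gripper_width: 0.0225
```

>>> arm_command(moves=[[0.04,0,0,0,0,0],[0.02,0,0,0,0,0],[0,0,0,0,0,0]])

```text
time_s: 7.68
eef_pos: [0.4487, 0.2062, 0.096]
eef_rot: [0.373, 0.601, -0.372, 0.601]
force: [0.6, 1.3, -2.6]
gripper_width: 0.0225
```

```bash
python3 - <<'E'
from h import *
plan([0.449,0.2065,0.096])
c=camera("scene"); save(c,"s5"); W=cloud(c)
hsv=cv2.cvtColor(c["image"],cv2.COLOR_RGB2HSV)
m=(hsv[...,0]<28)&(hsv[...,1]>190)&(hsv[...,2]>60)&np.isfinite(W[...,0])&(np.abs(W[...,1]-.2)<.04)&(np.abs(W[...,0]-.449)<.04)&(W[...,2]>.06)
print(m.sum(),W[m].min(0),W[m].max(0),np.percentile(W[m][:,2],[5,25,50,75,95]))
i=cv2.imread("pics/s5.png")[150:250,230:330]; cv2.imwrite("pics/s5c.png",cv2.resize(i,None,fx=5,fy=5,interpolation=2))
E
```

```text
t 7.68 pos [0.4487 0.2062 0.096 ] F [ 0.6   1.29 -2.61] w 0.0225 q [ 0.29 -0.02 -0.24  1.35  0.    2.97]
R cols x,y,z
 [[ 0.001  0.895  0.446]
 [ 0.001  0.446 -0.895]
 [-1.     0.001 -0.   ]]
units in tool axes [ 0.    0.02 -0.01]
165 [0.41630161 0.17979363 0.078676  ] [0.46738422 0.23886236 0.19068093] [0.0799316  0.08151532 0.08423059 0.10342299 0.12163516]
```

View pics/s5c.png

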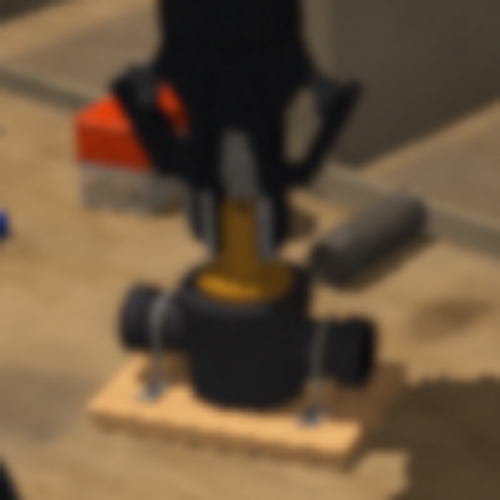

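The plug is in the bore, with its collar at crop (245,285) just above the rim. It's within about 1–2 mm of home, so I'll creep down to contact.

>>> arm_command(moves=[[0.03,0,0,0,0,0],[0.02,0,0,0,0,0],[0,0,0,0,0,0]])

```text
time_s: 7.98
eef_pos: [0.4489, 0.2063, 0.0955]
eef_rot: [0.373, 0.601, -0.372, 0.602]
force: [0.3, 1.5, 2.7]
gripper_width: 0.0227
```

>>> arm_command(moves=[[0.03,0,0,0,0,0],[0.0,0,0,0,0,0],[0,0,0,0,0,0]])

```text
time_s: 8.23
eef_pos: [0.449, 0.2064, 0.0953]
eef_rot: [0.373, 0.601, -0.371, 0.602]
force: [-1.5, 2.5, 5.9]
gripper_width: 0.0226
```

Firm contact: the weight is taken plus a few N, with little side force. Now I release.

>>> arm_command(moves=[[0,0,0,0,0,0],[0,0,0,0,0,0],[0,0,0,0,0,0],[0,0,0,0,0,0]], grip=0.55, force=20)

```text
time_s: 8.57
eef_pos: [0.448, 0.2054, 0.093]
eef_rot: [0.372, 0.601, -0.373, 0.601]
force: [-0.2, -0.1, 0.6]
gripper_width: 0.0383
```

```bash
cat > chk.py <<'E'
from h import *
import sys
plan([0.449,0.2065,0.096])
c=camera("scene"); n=sys.argv[1]; save(c,n); W=cloud(c)
hsv=cv2.cvtColor(c["image"],cv2.COLOR_RGB2HSV)
m=(hsv[...,0]<28)&(hsv[...,1]>190)&(hsv[...,2]>60)&np.isfinite(W[...,0])&(np.abs(W[...,1]-.205)<.033)&(np.abs(W[...,0]-.449)<.033)&(W[...,2]>.07)&(W[...,2]<.14)
P=W[m]; print("z pct",np.percentile(P[:,2],[1,5,25,50,75,95,99]).round(4))
for a in np.arange(.078,.13,.007):
    Q=P[(P[:,2]>=a)&(P[:,2]<a+.007)]
    if len(Q)>3: print(round(a,3),len(Q),Q.mean(0).round(4),Q.min(0).round(3),Q.max(0).round(3))
i=cv2.imread(f"pics/{n}.png")[150:250,230:330]; cv2.imwrite(f"pics/{n}c.png",cv2.resize(i,None,fx=5,fy=5,interpolation=2))
E
python3 chk.py s6
```

```text
t 8.57 pos [0.448  0.2054 0.093 ] F [-0.2  -0.15  0.58] w 0.0383 q [ 0.29 -0.02 -0.24  1.35 -0.    2.97]
R cols x,y,z
 [[-0.001  0.895  0.445]
 [-0.001  0.445 -0.895]
 [-1.    -0.001  0.   ]]
units in tool axes [-0.12  0.06 -0.02]
z pct [0.0784 0.0793 0.0806 0.087  0.1055 0.12   0.1212]
0.078 81 [0.4411 0.1991 0.0808] [0.424 0.179 0.078] [0.464 0.224 0.085]
0.085 17 [0.4449 0.1975 0.0885] [0.438 0.192 0.086] [0.456 0.209 0.092]
0.092 16 [0.4424 0.1989 0.0949] [0.436 0.193 0.092] [0.451 0.208 0.098]
0.099 18 [0.4423 0.1984 0.1026] [0.437 0.192 0.099] [0.45  0.206 0.106]
0.106 16 [0.4429 0.1984 0.1095] [0.439 0.192 0.106] [0.45  0.208 0.113]
0.113 18 [0.444  0.1993 0.1169] [0.438 0.191 0.114] [0.455 0.207 0.12 ]
0.12 8 [0.4426 0.1996 0.1209] [0.439 0.193 0.12 ] [0.449 0.207 0.122]
```

View pics/s6c.png

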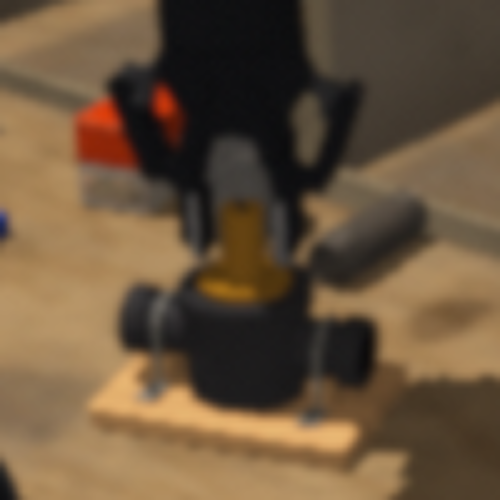

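The plug has settled: stem top about 122 mm (home is 123 mm), and upright. I'll open fully and retreat.

>>> arm_command(moves=[[0,0,0,0,0,0],[0,0,0,0,0,0],[-0.2,0,0,0,0,0],[-0.4,0,0,0,0,0],[-0.6,0,0,0,0,0],[-0.8,0,0,0,0,0],[-0.8,0,0,0,0,0],[-0.8,0,0,0,0,0],[-0.6,0,0,0,0,0],[-0.3,0,0,0,0,0]], grip=0)

```text
time_s: 9.45
eef_pos: [0.4497, 0.2062, 0.21]
eef_rot: [0.374, 0.6, -0.371, 0.602]
force: [0.3, 0.6, 0.2]
gripper_width: 0.0855
```

>>> arm_command(moves=[[0,0,0.9,0,0,0],[0,0,0.9,0,0,0],[0,0,0.9,0,0,0],[0,0,0.9,0,0,0],[0,0,0.9,0,0,0],[0,0,0.9,0,0,0],[0,0,0.9,0,0,0],[0,0,0.9,0,0,0],[0,0,0.5,0,0,0],[0,0,0,0,0,0]])

```text
time_s: 10.28
eef_pos: [0.5348, 0.0313, 0.2058]
eef_rot: [0.373, 0.6, -0.373, 0.601]
force: [-0.1, -0.5, 0.4]
gripper_width: 0.0854
```

```bash
python3 chk.py s7; python3 - <<'E'
from h import *
c=camera("top"); save(c,"t7"); W=cloud(c)
P=W[190:250,265:335].reshape(-1,3); P=P[np.isfinite(P[:,0])]
for lo,hi in [(.072,.0785),(.079,.09),(.11,.13)]:
    Q=P[(P[:,2]>lo)&(P[:,2]<hi)]; print(lo,len(Q),Q.mean(0).round(4),Q.min(0).round(3),Q.max(0).round(3))
i=c["image"][150:250,250:470,::-1]; cv2.imwrite("pics/t7c.png",cv2.resize(i,None,fx=3.5,fy=3.5,interpolation=2))
E
```

```text
t 10.28 pos [0.5348 0.0313 0.2058] F [-0.09 -0.52  0.39] w 0.0854 q [-0.07  0.07  0.07  1.57 -0.    2.62]
R cols x,y,z
 [[-0.     0.897  0.443]
 [-0.001  0.443 -0.897]
 [-1.    -0.     0.001]]
units in tool axes [ 4.39  0.03 -7.8 ]
z pct [0.0789 0.0795 0.0805 0.0873 0.1062 0.1207 0.1214]
0.078 84 [0.4434 0.1995 0.0807] [0.425 0.181 0.079] [0.472 0.228 0.085]
0.085 21 [0.4454 0.1983 0.0879] [0.439 0.19  0.086] [0.458 0.209 0.091]
0.092 18 [0.4421 0.1987 0.0954] [0.437 0.192 0.092] [0.448 0.207 0.099]
0.099 17 [0.4433 0.1985 0.1023] [0.438 0.193 0.099] [0.45  0.206 0.106]
0.106 17 [0.443  0.198  0.1099] [0.438 0.19  0.106] [0.45  0.208 0.113]
0.113 16 [0.4428 0.1987 0.1165] [0.436 0.194 0.113] [0.451 0.205 0.119]
0.12 15 [0.446  0.2015 0.121 ] [0.438 0.193 0.12 ] [0.455 0.21  0.122]
0.072 244 [0.4489 0.2083 0.0759] [0.413 0.174 0.072] [0.486 0.245 0.078]
0.079 227 [0.4487 0.2088 0.0818] [0.415 0.174 0.079] [0.483 0.242 0.089]
0.11 67 [0.4491 0.2088 0.1212] [0.438 0.198 0.111] [0.46  0.22  0.128]
```

View pics/s7c.png

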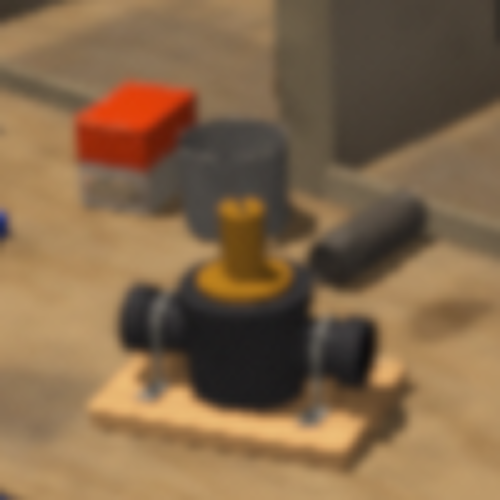

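View pics/t7c.png

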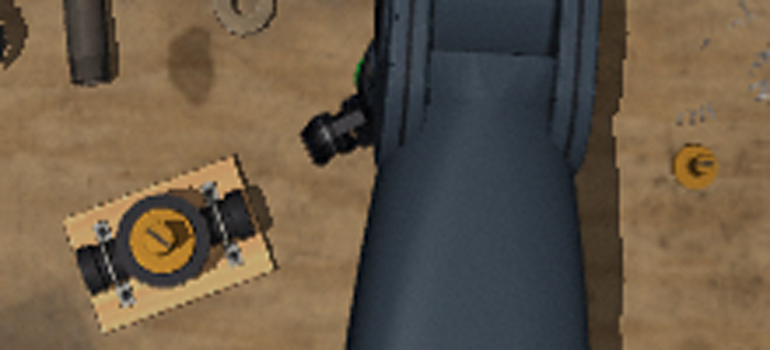

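The plug sits concentric and upright in the iron valve (crop (163,237)), the small plug still stands at (695,165), and the gripper is clear.

```bash
python3 -c "
from h import *
print(job.finish_job())"
```

```text
the job is handed in; nothing more can be done
None
```

The large brass plug is in the iron valve's bore, released there, and the job is handed in at about 10.4 s of the 48 s allowed. I gripped it by the stem and lowered it in small steps until it made contact. The net upward force on the tool was about 6 N just before I let go.

Last checks:
- **Seating:** the stem top measured 121–122 mm high and the collar 81–82 mm. Fully home would be 123 mm and 83 mm, so both match within the cameras' accuracy.
- **Upright and centred:** in the top view the stem, collar and rim centres agree to within about 1 mm.
- **Other items:** the small plug stands where it was. I did not touch the blue valve or the green plug, but the arm hid most of the green plug in the last top picture.
- **Robot:** the gripper is open and well clear of the valve, touching nothing.

One disagreement: the two cameras differed by about 5 mm in y throughout. I used their average, and the plug went in with only small side forces.

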